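Unsnap the service cover of a countertop water filter

ROBOT

A 6-joint arm with a two-finger parallel gripper is mounted at the origin on the work surface; the furniture and walls round the work are solid. World frame = base frame: x ahead of the robot, y to its left, z up, the work surface at z = 0. Lengths are in m, angles in rad, forces in N, time in s.
With the tool pointing down it reaches from about 0.25 to 0.775 m from the base axis. Payload 4 kg.
Tool frame: the origin (TCP) lies on the centre line of the jaws, within the pads' length; the fingertips stand 17 mm ahead of it and the grasp point (between the pads) lies 2 mm behind it; z points along the fingers, y is the line along which they close (so a half turn about z gives the same grasp; the last joint's range is limited). The gripper opens to 94 mm and grips with 3 to 60 N. Pads are 16 mm wide; open, the fingers measure 119 mm over their backs; the gripper's body (75 mm by 177 mm) begins 78 mm behind the grasp point.
Start: joints at [1.072, 0.087, 1.371, -0, 1.684, -0.103], TCP at [0.212, 0.507, 0.223] pointing down, gripper open.
Joint ranges: [-3.1, 3.1], [-0.76, 2.03], [0.27, 2.55], [-1.08, 4.22], [0.17, 2.65], [-2.57, 2.57]. Speed limits (rad/s): [2.79, 2.79, 3.14, 3.14, 3.14, 3.14].

INTERFACE

Orientations are given as [roll, pitch, yaw] about the fixed x, y, z axes, in that order (R = Rz(yaw) Ry(pitch) Rx(roll)).
In Python, from bench import robot gives the robot as it stands.
- The arm moves only by the tool servo_tool, never from a script. Its argument "plan" is a list of rows, each a list of 7 numbers: the shift along the tool's x, y, z normalised to -1 to 1, where 1 is 0.1 m, then the turn, a rotation vector about the tool's x, y, z normalised to -1 to 1, where 1 is pi/2 rad, then the finger opening in mm, from 0 to 94. In form: [[x, y, z, ax, ay, az, gripper], ...]. A call has 1 to 12 rows; each row is the pose to reach, as a shift and turn from the pose commanded when the call began, along the tool's axes at that moment; what a row does not reach only later rows make up. A row lasts 1/12 s, in which the tool goes at most 41.7 mm and 7.16 degrees, less where a joint would pass 70% of its speed; a pose out of reach is approached as far as the arm can. A call with a number of a shift or a turn outside -1 to 1 is refused whole. A call with a gripper value outside its range is refused whole. The fingers move at their own pace and stop on an object; the grip force is fixed at half the most. Time passes only in rows, so rows that repeat a pose let the fingers close. It gives the time, the measured TCP pose, the force, the opening and the grip force at its end, in the units of the state.
- robot.get_obs(): the state, without advancing time (a new reading comes with each control period).
- robot.snapshot(name): name is "side" or "top"; returns the picture (384x512x3 uint8, red, green, blue); there is no depth.
- robot.camera_params(name): a dict with "camera_matrix" (3x3 intrinsics, pixels), "rvec" (rotation vector, rad) and "tvec" (3), from world to camera coordinates, as OpenCV has them. Camera axes: x right, y down, z forward; pixel columns grow to the right and rows downward; lengths in m; the calibration is good to about 2 mm. A picture is of the moment at which its call begins. camera_params takes no time and is no camera call.
- robot.close_job(): hands the job in; it is judged then, once.
Trained networks look in the newest picture that a camera, given by its name, has taken for a name from the list of things; names that differ only in an ending like _2 or _b are one class to them, and where a whole thing is asked for, a point or a joint stands for the part that bears it (a point fixed in the world has none). Each returns a list of dicts, best first, with "conf" (0 to 1); they miss things now and then, are a little off and sometimes report something else, mostly with a low value. They report only what shows in the picture. A call takes as long as a camera call. They do not tell look-alikes from the thing itself.
- robot.find_in(thing, camera): "extent" ([centre column, centre row, width, height] in pixels, round what is visible of it).
The state is a dict: "time": time; "joint_positions": joint angles; "qvel": joint speeds; "joint_torque": joint torques, N m; "tool_pos": TCP position; "ee_rot": TCP orientation; "wrist_force": force on the tool from outside, world axes, zero at the start; "wrist_torque": the same for the moment, N m; "width": finger opening in m; "finger_force": force on a finger pad.
Only numpy, scipy, OpenCV 4.12 (cv2) and the standard library are available. Lean on these libraries where they do the work, as an engineer would, in place of code of your own. Each camera call takes 0.05 s, during which the arm holds its last target. There are 200 camera calls.

TASK

Take the snap-fit cover off the water filter, so that its cartridge can be changed: lightly pinch the springy tab in towards the rib and keep it pressed while you ease the cover forward, away from the hose end, feeling with a light upward pull for the place where both its ends come free of the frame's lips, and lift it off level there. Set it down gently, right way up, well inside the chopping board's edges, and let go; do not force the cover against the housing, overload the tab, or disturb the lemon, the garlic or the two mugs.

Things in the scene. Friction and masses are not known exactly. Their poses are not given: they have to be found in the camera images.
- case: white plastic water filter housing, fixed, 172 x 120 mm (its x, y), flat deck 54 mm above its underside; origin: centre of the underside, z up; two hose stubs stick out of its +x (rear) end. A grey frame on the deck surrounds the cover, 48 mm out to each side in y; highest part: catch ledge along its -y side, 14.5 mm above the deck
- bezel_rear (a point): nominal edge of the frame's rear lip, 7 mm above the deck; fixed to the case. The real frame, with both lips, sits up to 8 mm forward or back of nominal (case x); this is not measured. The lip covers the cover's rear (+x) edge by 3 to 19 mm, so the cover cannot rise until it is slid that far forward (case -x)
- bezel_front (a point): nominal edge of the frame's front lip, 7 mm above the deck, 84 mm before the rear lip. Slid forward, the 80 mm cover fits up between the lips only over 4 mm of travel; beyond that its front edge goes under the front lip and it must come back. When it is under a lip a pull of 5 to 8 N shows it; over 35 N between cover and housing (wedging, pulling, ramming) is damage
- cover: loose white plastic cover, 0.12 to 0.2 kg in all: plate 80 x 66 x 5 mm (its x, y, z); origin: centre of the plate's underside, resting on the case's deck; axes start parallel to the case's; 2.5 mm play to each side in y. On the plate stand a fixed rib and, facing it, a springy tab, both reaching 47 mm above the underside
- cover_grip (a point): point on the cover between tab and rib, at cover x = 0, y = 0, 26 mm above the plate's underside. From above, pinch the outer faces of tab (y = -20 mm free) and rib (y = +20 mm): 40 mm apart free, 30 mm with the tab fully in, their middle then at y = +5 mm. Tab 28 mm, rib 36 mm long in x; tab 5 mm, rib 10 mm thick
- tab (a joint): how far the tab is pressed in towards the rib (cover +y), m: 0 free, 0.010 fully in. Spring: 4 N to start, 12 N fully in; a 20 N pinch holds it in, over 50 N breaks it. Its foot, 6 to 10 mm above the plate's underside, reaches out to y = -38 mm under the catch ledge all along the slide; clear of it from 0.005, surely from 0.0075
- board: wooden chopping board, fixed, 230 x 340 mm (its x, y), 21 mm thick; origin at the centre of its underside. Wall cabinets hang 0.46 m above the worktop beyond about 0.6 m ahead of the robot: swing across nearer in
- lemon: lemon, 83 x 58 x 58 mm, lying on the board near the end of its +y side; bystander
- garlic: garlic bulb, 60 mm, on the worktop behind; bystander
- mug_a: white rounded mug, 83 x 110 x 86 mm, at the back; bystander
- mug_b: white straight mug, 78 x 110 x 97 mm, at the back; bystander
Things that resemble listed ones, but are neither listed nor needed, are in the scene too. What is shaped like the cover but green or orange is not meant.

How it is judged:
By the outcome, as a careful person would: the job done as asked, in the order asked, and still so for the second after the job is handed in, with the robot touching nothing.
It also fails if it takes over 67 s, if anything falls off the work surface, if the arm or the gripper's body presses on something with over 40 N, if the wrist force passes 120 N, or if a joint passes its speed limit or range.

## Working session

There is one attempt and no reset: what is moved stays moved. The work goes in short steps, Python scripts to look and compute and a tool call to move; the robot and the scene stay as the last step left them, time stands still between calls to the robot, and variables do not carry over. Pictures are saved under pics/ and viewed, at most 10 in all, crops included, and the job is handed in when it is done.

Besides the shell and the picture viewer there is one more tool, called after "Emit:" as a command line: name --pt "numbers of a row" for each row, then --argument value for the rest. servo_tool: Moves the arm, as the interface text tells. Scaled input: -1 to 1 covers 0.1 m each way for a shift and pi/2 rad each way for a turn. Its arguments: {"type":"object","properties":{"plan":{"type":"array","items":{"type":"array","items":{"type":"number"}}}},"required":["plan"]}

```bash
mkdir -p pics; cat > h.py <<'E'
import numpy as np, cv2
from bench import robot
def cam(n):
    p=robot.camera_params(n); R=cv2.Rodrigues(np.array(p["rvec"],float))[0]
    return np.array(p["camera_matrix"],float),R,np.array(p["tvec"],float).ravel()
def proj(n,P):
    K,R,t=cam(n); c=(R@np.atleast_2d(P).T).T+t; q=(K@c.T).T; return q[:,:2]/q[:,2:]
def ray(n,uv,z):
    K,R,t=cam(n); d=R.T@np.linalg.inv(K)@np.array([uv[0],uv[1],1.]); o=-R.T@t
    return o+d*(z-o[2])/d[2]
E
python3 - <<'E'
from h import *
for n in("side","top"):
    im=robot.snapshot(n); cv2.imwrite(f"pics/{n}0.png",im[:,:,::-1])
    K,R,t=cam(n); print(n,K[0,0],-R.T@t,R[2])
    for k in("case","cover","board","lemon","garlic","mug_a"):
        print(k,[(np.round(d["extent"]).tolist(),round(d["conf"],2)) for d in robot.find_in(k,n)])
print(robot.get_obs())
E
```

```text
side 347.309026332752 [0.15687161 0.32200707 1.00911483] [ 0.35421612 -0.27626603 -0.89342488]
case [([312.0, 177.0, 62.0, 62.0], 0.65)]
cover [([350.0, 160.0, 25.0, 21.0], 0.88), ([313.0, 235.0, 30.0, 26.0], 0.83), ([314.0, 175.0, 29.0, 26.0], 0.57)]
board [([223.0, 266.0, 130.0, 122.0], 0.87), ([279.0, 125.0, 29.0, 37.0], 0.51), ([312.0, 177.0, 60.0, 62.0], 0.26)]
lemon [([180.0, 276.0, 22.0, 26.0], 0.97)]
garlic [([201.0, 187.0, 20.0, 15.0], 0.74)]
mug_a [([277.0, 126.0, 24.0, 34.0], 0.7), ([217.0, 164.0, 34.0, 29.0], 0.61)]
top 423.43842943192027 [0.30655603 0.02845704 1.38811845] [ 0.17176446 -0.01254868 -0.98505812]
case [([310.0, 199.0, 40.0, 56.0], 0.84)]
cover [([357.0, 208.0, 23.0, 27.0], 0.96), ([312.0, 203.0, 24.0, 21.0], 0.93), ([275.0, 248.0, 30.0, 25.0], 0.9), ([155.0, 211.0, 22.0, 24.0], 0.31)]
board [([192.0, 216.0, 109.0, 75.0], 0.59)]
lemon [([154.0, 212.0, 18.0, 24.0], 0.65), ([309.0, 201.0, 43.0, 57.0], 0.15)]
garlic [([312.0, 202.0, 24.0, 22.0], 0.71), ([217.0, 147.0, 15.0, 17.0], 0.47)]
mug_a [([243.0, 138.0, 32.0, 18.0], 0.75), ([321.0, 135.0, 31.0, 31.0], 0.72)]
{'time': 0.7, 'joint_positions': array([ 1.07188551e+00,  8.71371113e-02,  1.37065726e+00,  8.81410269e-07,
        1.68358907e+00, -1.03087933e-01]), 'qvel': array([-0.00177575,  0.00092201,  0.00192819, -0.00020832, -0.00044038,
        0.00128354]), 'joint_torque': array([-1.13752620e-03, -3.39893317e+01, -3.02523208e+01,  7.16500799e-02,
        2.32176273e-02, -3.94948245e-05]), 'tool_pos': array([0.21207553, 0.50750311, 0.222562  ]), 'ee_rot': array([3.14138446e+00, 2.06586215e-05, 2.74576986e+00]), 'wrist_force': array([ 0.05370569, -0.05704185,  0.68682038]), 'wrist_torque': array([-0.01041263,  0.04585117, -0.04714705]), 'finger_force': 0.0, 'width': 0.09439560710828003}
```

View pics/side0.png

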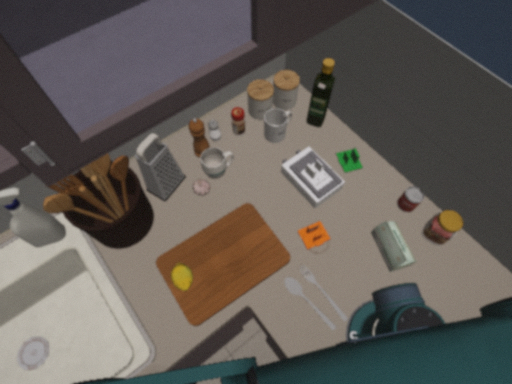

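View pics/top0.png

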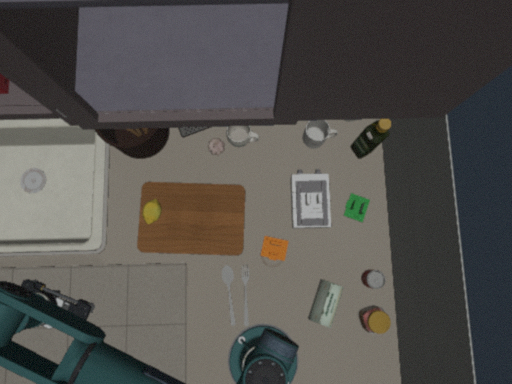

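Top view: the white cover sits in the housing at (312,203), with hose stubs at its top end, around (303–318,172). The orange (275,248) and green (357,208) look-alikes lie on the worktop. The board is at (192,216) with the lemon at its left end, (152,211). I'll confirm the white one in an enlarged crop.

```bash
python3 - <<'E'
from h import *
a=cv2.imread("pics/top0.png")[162:237,275:350]; b=cv2.imread("pics/side0.png")[140:215,275:350]
f=lambda x:cv2.resize(x,(400,400),interpolation=cv2.INTER_CUBIC)
o=np.hstack([f(a),f(b)]); o=np.clip(o.astype(float)*1.3,0,255).astype(np.uint8)
cv2.imwrite("pics/crop.png",o)
print("case top-center@.054",ray("top",(310.5,200.5),.054), "cover rays",ray("top",(312,203),.075),ray("side",(314,175),.075))
print("lemon",ray("top",(152,211),.05),ray("side",(180,276),.05))
for uv in((141,182),(245,185),(244,255),(138,252)):print("board",ray("top",uv,.021))
E
```

```text
case top-center@.054 [ 0.48944476 -0.16576548  0.054     ] cover rays [ 0.4785618  -0.16702931  0.075     ] [ 0.47395723 -0.15433873  0.075     ]
lemon [0.46848543 0.33804904 0.05      ] [0.47094307 0.34349661 0.05      ]
board [0.56840635 0.38227875 0.021     ]
board [0.5503699  0.04192421 0.021     ]
board [0.3239143  0.04993444 0.021     ]
board [0.3417892  0.38708247 0.021     ]
```

View pics/crop.png

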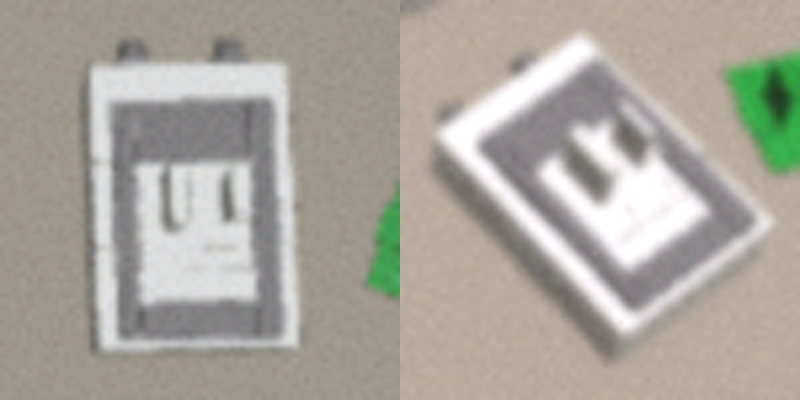

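```bash
cat > fit.py <<'E'
from h import *
from scipy.optimize import least_squares
T=np.array([(92,66),(286,64),(298,348),(101,350)])/5.333+[274.6,161.6]
S=np.array([(36,134),(186,34),(372,222),(210,335)])/5.333+[274.6,139.6]
L=np.array([(.086,.06),(.086,-.06),(-.086,-.06),(-.086,.06)])
def W(p,l): 
    c,s=np.cos(p[2]),np.sin(p[2]); l=np.atleast_2d(l)
    return np.c_[p[0]+c*l[:,0]-s*l[:,1],p[1]+s*l[:,0]+c*l[:,1],l[:,2]]
l3=np.c_[L,[.054]*4]
r=lambda p:np.r_[(proj("top",W(p,l3))-T).ravel(),(proj("side",W(p,l3))-S).ravel()]
p=least_squares(r,[.49,-.166,0]).x
E
python3 - <<'E'
from fit import *
print(p,np.round(r(p),1))
out=[]
for n,(x,y) in(("top",(294,183)),("side",(294,155))):
    im=np.mean([robot.snapshot(n)[:,:,::-1].astype(float) for _ in range(4)],0)
    c=cv2.resize(im[y:y+42,x:x+42],(400,400),interpolation=cv2.INTER_CUBIC)
    c=np.clip((c-90)*1.6,0,255).astype(np.uint8)
    k=400/42
    # grid of case x lines on deck
    for cx in np.arange(-.06,.061,.02):
        q=(proj(n,W(p,[[cx,.045,.059],[cx,.04,.059]]))-[x,y]+.5)*k
        cv2.line(c,*[tuple(int(v) for v in a) for a in q],(0,0,255),1)
        cv2.putText(c,str(int(round(cx*1000))),tuple(int(v) for v in q[0]),0,.35,(0,0,255))
    out.append(c)
cv2.imwrite("pics/z.png",np.hstack(out))
E
```

```text
[ 0.49080713 -0.16645487 -0.02275815] [-0.5 -0.4  0.4 -0.  -0.1  0.2 -1.2 -0.1 -0.6 -0.9 -0.5 -0.5  0.3  0.6
  1.8 -0.1]
```

View pics/z.png

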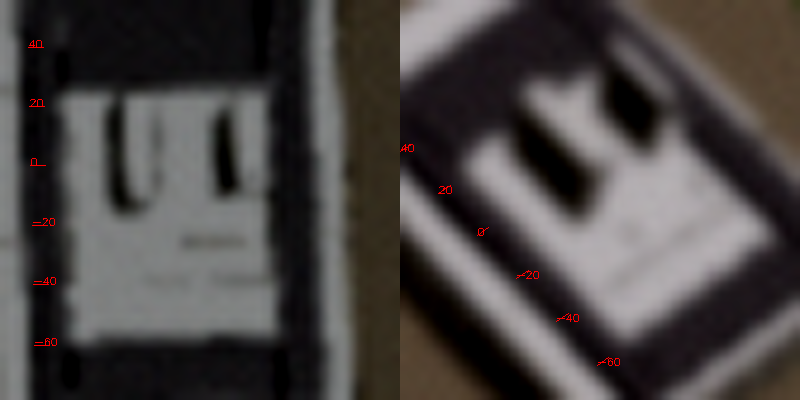

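Left, top camera: the rear lip is near row 90 (case x ≈ +25) and the front lip near row 340 (≈ -58). The rib's dark face is at columns 107-130 and the tab's at 212-240. This white cover inside the grey frame, with the hose stubs beyond it and the longer rib on +y, is the one meant. The orange and green ones are decoys lying on the worktop. The cover centre is near case x ≈ +2, so the overlap is about 17 mm. I'll approach now.

Emit:
servo_tool --pt "-0.5 -1 0 0 0 -0.238 64" --pt "-0.5 -1 0 0 0 -0.238 64" --pt "-0.5 -1 0 0 0 -0.238 64" --pt "-0.5 -1 0 0 0 -0.238 64"

```text
time: 1.43
tool_pos: [0.2197, 0.3923, 0.2228]
ee_rot: [-3.14, 0.001, 3.121]
wrist_force: [0.1, 0.6, 1.2]
width: 0.0705
finger_force: 0.0
```

Emit:
servo_tool --pt "-0.4 -1 0 0 0 0 64" --pt "-0.4 -1 0 0 0 0 64" --pt "-0.4 -1 0 0 0 0 64"

```text
time: 1.68
tool_pos: [0.2579, 0.2933, 0.2227]
ee_rot: [-3.141, 0.001, 3.118]
wrist_force: [0.7, 0.2, -0.5]
width: 0.0641
finger_force: 0.0
```

Emit:
servo_tool --pt "-0.5 -1 0 0 0 0 64" --pt "-0.5 -1 0 0 0 0 64" --pt "-0.5 -1 0 0 0 0 64"

```text
time: 1.93
tool_pos: [0.3062, 0.1921, 0.2229]
ee_rot: [3.142, 0.002, 3.117]
wrist_force: [0.2, -0.1, -0.3]
width: 0.0644
finger_force: 0.0
```

Emit:
servo_tool --pt "-0.5 -1 0 0 0 0 64" --pt "-0.5 -1 0 0 0 0 64" --pt "-0.5 -1 0 0 0 0 64"

```text
time: 2.18
tool_pos: [0.3543, 0.0906, 0.2229]
ee_rot: [-3.141, 0.002, 3.116]
wrist_force: [0.3, 0.7, 0.7]
width: 0.0641
finger_force: 0.0
```

Emit:
servo_tool --pt "-0.5 -1 0 0 0 0 64" --pt "-0.5 -1 0 0 0 0 64" --pt "-0.5 -1 0 0 0 0 64"

```text
time: 2.43
tool_pos: [0.4022, -0.0109, 0.2227]
ee_rot: [-3.141, 0.002, 3.116]
wrist_force: [-0.5, 0.9, 0.8]
width: 0.0638
finger_force: 0.0
```

Emit:
servo_tool --pt "-0.4 -1 0 0 0 0 64" --pt "-0.4 -1 0 0 0 0 64" --pt "-0.4 -1 0 0 0 0 64" --pt "-0.4 -1 0 0 0 0 64" --pt "-0.4 -1 0 0 0 0 64"

```text
time: 2.85
tool_pos: [0.4391, -0.1097, 0.2221]
ee_rot: [3.14, -0.001, 3.116]
wrist_force: [-0.1, 0.5, -0.5]
width: 0.064
finger_force: 0.0
```

```bash
python3 - <<'E'
from fit import *
def cf(n,u,v,z):
    o=(294,183) if n=="top" else (294,155)
    w=ray(n,(o[0]+u/9.524-.5,o[1]+v/9.524-.5),z)[:2]-p[:2]
    c,s=np.cos(p[2]),np.sin(p[2]); return np.round(1000*np.array([c*w[0]+s*w[1],-s*w[0]+c*w[1]]),1)
for nm,u,v,z in(("rib base +y",108,160,.059),("rib front base",118,215,.059),("rib top +y edge",127,150,.101),("rib top front",150,205,.101),("rib top -y edge",160,150,.101),("tab base +y (y=-15)",213,150,.059),("tab top -y?",268,150,.101),("tab front base",228,196,.059),("open L",65,240,.061),("open R",275,240,.061)):
    print(nm,cf("top",u,v,z))
for nm,u,v,z in(("rib base front +y",170,218,.059),("rib front right base",205,180,.059),("tab front base",250,155,.059),("tab base -y front",283,118,.059),("open front corner",220,340,.061)):
    print("side",nm,cf("side",u,v,z))
print(W(p,[[.002,.005,.088]]))
E
```

```text
rib base +y [ 1.8 19.3]
rib front base [-16.7  16.3]
rib top +y edge [-1.  18.5]
rib top front [-18.9  11.5]
rib top -y edge [-1.   7.8]
tab base +y (y=-15) [  5.1 -15.9]
tab top -y? [ -1.  -27.1]
tab front base [-10.4 -20.4]
open L [-25.3  34.4]
open R [-25.4 -35.3]
side rib base front +y [-13.1  16.1]
side rib front right base [-9.  -2.8]
side tab front base [-10.7 -21.2]
side tab base -y front [ -6.4 -39.6]
side open front corner [-58.   33.8]
[[ 0.4929204  -0.16150168  0.088     ]]
```

Emit:
servo_tool --pt "-0.55 -0.505 0.3 0 0 0 64" --pt "-0.55 -0.505 0.6 0 0 0 64" --pt "-0.55 -0.505 0.9 0 0 0 64" --pt "-0.55 -0.505 0.9 0 0 0 64" --pt "-0.55 -0.505 0.9 0 0 0 64" --pt "-0.55 -0.505 0.9 0 0 0 64"

```text
time: 3.35
tool_pos: [0.493, -0.1594, 0.1341]
ee_rot: [-3.142, 0.002, 3.121]
wrist_force: [0.8, 0.1, 1.3]
width: 0.0638
finger_force: 0.0
```

```bash
python3 - <<'E'
from fit import *
out=[]
for n,(x,y) in(("top",(290,180)),("side",(290,140))):
    c=cv2.resize(robot.snapshot(n)[y:y+60,x:x+60,::-1],(400,400),interpolation=cv2.INTER_CUBIC)
    out.append(np.clip(c*1.3,0,255).astype(np.uint8))
cv2.imwrite("pics/g1.png",np.hstack(out)); o=robot.get_obs(); print(o["tool_pos"],o["wrist_force"])
E
```

```text
[ 0.49381759 -0.16014325  0.13580032] [ 0.45263422  0.7395308  -0.72603862]
```

View pics/g1.png

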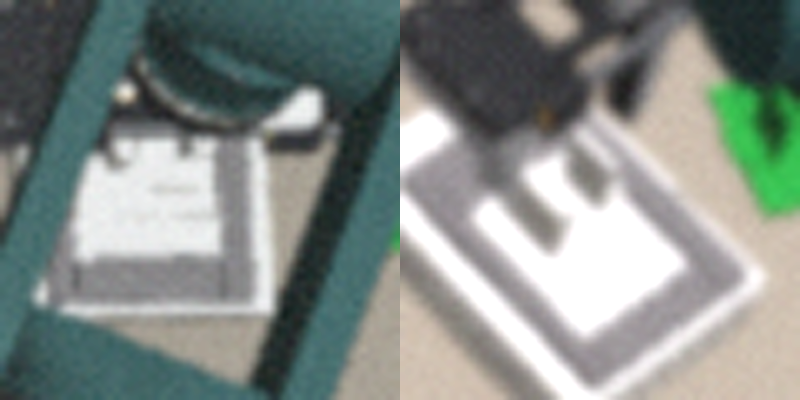

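The fingers are over the rib and tab, and the crop shows nothing in their way. I'll descend with the fingertips staying above the catch ledge.

Emit:
servo_tool --pt "0 -0.015 0.15 0 0 0 64" --pt "0 -0.015 0.28 0 0 0 64" --pt "0 -0.015 0.36 0 0 0 64" --pt "0 -0.015 0.4 0 0 0 64" --pt "0 -0.015 0.44 0 0 0 64" --pt "0 -0.015 0.44 0 0 0 64" --pt "0 -0.015 0.44 0 0 0 64"

```text
time: 4.03
tool_pos: [0.4928, -0.1622, 0.0892]
ee_rot: [-3.141, 0.001, 3.12]
wrist_force: [-0.2, 0.9, 0.4]
width: 0.0643
finger_force: 0.0
```

Emit:
servo_tool --pt "0 0 0 0 0 0 54" --pt "0 0 0 0 0 0 50" --pt "0 0 0 0 0 0 46" --pt "0 0 0 0 0 0 42" --pt "0 0 0 0 0 0 42"

```text
time: 4.45
tool_pos: [0.4927, -0.1628, 0.0889]
ee_rot: [-3.14, 0.001, 3.12]
wrist_force: [-0.7, -1.0, 0.1]
width: 0.0421
finger_force: 0.9
```

Emit:
servo_tool --pt "0 0 0 0 0 0 39" --pt "0 0 0 0 0 0 36" --pt "0 0 0 0 0 0 33" --pt "0 0 0 0 0 0 33"

```text
time: 4.78
tool_pos: [0.493, -0.1611, 0.0891]
ee_rot: [3.139, 0.001, 3.12]
wrist_force: [1.3, 3.3, 5.0]
width: 0.0333
finger_force: 10.8
```

Emit:
servo_tool --pt "0 0 0 0 0 0 31" --pt "0 0 0 0 0 0 29" --pt "0 0 0 0 0 0 28" --pt "0 0 0 0 0 0 28" --pt "0 0 0 0 0 0 28" --pt "0 0 0 0 0 0 28"

```text
time: 5.28
tool_pos: [0.4929, -0.1614, 0.0892]
ee_rot: [3.141, 0.001, 3.12]
wrist_force: [-0.5, 2.7, 6.4]
width: 0.0294
finger_force: 30.0
```

Emit:
servo_tool --pt "0.0 0.01 -0.005 0 0 0 28" --pt "0.02 0.01 -0.005 0 0 0 28" --pt "0.04 0.01 -0.005 0 0 0 28" --pt "0.06 0.01 -0.005 0 0 0 28" --pt "0.06 0.01 -0.005 0 0 0 28"

```text
time: 5.7
tool_pos: [0.4865, -0.1613, 0.0893]
ee_rot: [-3.141, 0.001, 3.12]
wrist_force: [1.1, 0.9, 3.6]
width: 0.0293
finger_force: 29.9
```

Emit:
servo_tool --pt "0.02 0 -0.005 0 0 0 28" --pt "0.04 0 -0.005 0 0 0 28" --pt "0.06 0 -0.005 0 0 0 28" --pt "0.08 0 -0.005 0 0 0 28" --pt "0.08 0 -0.005 0 0 0 28"

```text
time: 6.12
tool_pos: [0.4778, -0.1609, 0.0893]
ee_rot: [3.142, -0.001, 3.119]
wrist_force: [0.8, 0.2, 2.6]
width: 0.0292
finger_force: 29.9
```

Emit:
servo_tool --pt "0 0 -0.01 0 0 0 28" --pt "0 0 -0.02 0 0 0 28" --pt "0 0 -0.02 0 0 0 28"

```text
time: 6.37
tool_pos: [0.4774, -0.1605, 0.0904]
ee_rot: [3.14, -0.003, 3.119]
wrist_force: [1.2, 0.2, -1.8]
width: 0.0293
finger_force: 29.9
```

Emit:
servo_tool --pt "0 0 -0.01 0 0 0 28" --pt "0 0 -0.02 0 0 0 28" --pt "0 0 -0.02 0 0 0 28"

```text
time: 6.62
tool_pos: [0.4775, -0.1604, 0.0916]
ee_rot: [3.14, -0.003, 3.12]
wrist_force: [1.4, 0.2, -7.6]
width: 0.0294
finger_force: 29.9
```

Emit:
servo_tool --pt "0 0 0.02 0 0 0 28" --pt "0.01 0 0.02 0 0 0 28" --pt "0.02 0 0.02 0 0 0 28" --pt "0.02 0 0.01 0 0 0 28" --pt "0.02 0 0 0 0 0 28" --pt "0.02 0 0 0 0 0 28"

```text
time: 7.12
tool_pos: [0.4766, -0.161, 0.0944]
ee_rot: [-3.141, 0.001, 3.12]
wrist_force: [-1.1, 0.6, -0.4]
width: 0.0295
finger_force: 29.9
```

Emit:
servo_tool --pt "0 0 -0.01 0 0 0 28" --pt "0 0 -0.02 0 0 0 28" --pt "0 0 -0.03 0 0 0 28" --pt "0 0 -0.04 0 0 0 28" --pt "0 0 -0.04 0 0 0 28"

```text
time: 7.53
tool_pos: [0.4766, -0.1607, 0.0978]
ee_rot: [3.141, 0.0, 3.12]
wrist_force: [-1.1, 0.5, -0.5]
width: 0.0297
finger_force: 29.9
```

Emit:
servo_tool --pt "0 0 -0.02 0 0 0 28" --pt "0 0 -0.05 0 0 0 28" --pt "0 0 -0.1 0 0 0 28" --pt "0 0 -0.3 0 0 0 28" --pt "0 0 -0.6 0 0 0 28" --pt "0 0 -0.9 0 0 0 28" --pt "0 0 -1 0 0 0 28" --pt "0 0 -1 0 0 0 28"

```text
time: 8.2
tool_pos: [0.4785, -0.1618, 0.2017]
ee_rot: [-3.138, 0.008, 3.12]
wrist_force: [-0.1, 0.0, -1.5]
width: 0.029
finger_force: 29.9
```

```bash
python3 - <<'E'
from h import *
a=[cv2.resize(robot.snapshot("side")[110:220,240:380,::-1],None,fx=4,fy=4,interpolation=cv2.INTER_CUBIC)]
cv2.imwrite("pics/lift.png",a[0]); o=robot.get_obs(); print(o["tool_pos"],o["ee_rot"],o["wrist_force"],o["width"],o["joint_positions"])
E
```

```text
[ 0.47728961 -0.16127171  0.19884693] [-3.14007546  0.00338112  3.11954698] [ 0.43470272  0.89166146 -1.82937363] 0.029517925190031134 [-4.38417105e-01 -1.28449546e-02  1.52073961e+00 -2.01289694e-05
  1.62999214e+00 -1.98716642e+00]
```

View pics/lift.png

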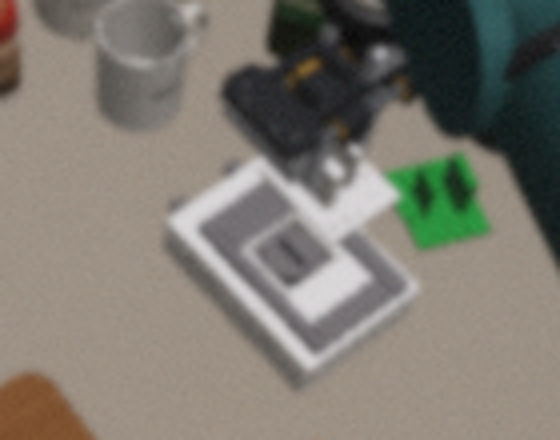

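The cover is held level at (350,195) in the crop, and the cartridge shows in the opening at (290,255). I'll carry it to the board.

Emit:
servo_tool --pt "0.03 0.2 0 0 0 0 28" --pt "0.06 0.45 0 0 0 0 28" --pt "0.1 0.7 0 0 0 0 28" --pt "0.15 1 0 0 0 0 28"

```text
time: 8.58
tool_pos: [0.4623, -0.06, 0.1943]
ee_rot: [3.141, -0.005, 3.118]
wrist_force: [-0.2, 0.3, -0.7]
width: 0.0292
finger_force: 29.9
```

Emit:
servo_tool --pt "0.03 0.25 0 0 0 0 28" --pt "0.06 0.5 0 0 0 0 28" --pt "0.1 0.75 0 0 0 0 28" --pt "0.15 1 0 0 0 0 28"

```text
time: 8.92
tool_pos: [0.4494, 0.041, 0.1945]
ee_rot: [3.141, -0.005, 3.119]
wrist_force: [-0.2, -0.2, -0.6]
width: 0.0293
finger_force: 29.9
```

Emit:
servo_tool --pt "0.03 0.25 0 0 0 0 28" --pt "0.06 0.5 0 0 0 0 28" --pt "0.1 0.75 0 0 0 0 28" --pt "0.14 1 0 0 0 0 28" --pt "0.14 1 0 0 0 0 28"

```text
time: 9.33
tool_pos: [0.437, 0.1434, 0.1946]
ee_rot: [3.14, -0.005, 3.124]
wrist_force: [-0.4, 0.8, -1.7]
width: 0.029
finger_force: 29.9
```

Emit:
servo_tool --pt "0 0.15 0.2 0 0 0 28" --pt "0 0.3 0.4 0 0 0 28" --pt "0 0.3 0.65 0 0 0 28" --pt "0 0.3 0.9 0 0 0 28" --pt "0 0.3 1 0 0 0 28" --pt "0 0.3 1 0 0 0 28" --pt "0 0.3 1 0 0 0 28"

```text
time: 9.92
tool_pos: [0.4391, 0.1695, 0.0965]
ee_rot: [-3.141, -0.002, 3.119]
wrist_force: [-0.1, 0.5, -1.4]
width: 0.0295
finger_force: 29.9
```

Emit:
servo_tool --pt "0 0 0.1 0 0 0 28" --pt "0 0 0.2 0 0 0 28" --pt "0 0 0.26 0 0 0 28" --pt "0 0 0.3 0 0 0 28" --pt "0 0 0.33 0 0 0 28" --pt "0 0 0.33 0 0 0 28" --pt "0 0 0.33 0 0 0 28"

```text
time: 10.5
tool_pos: [0.4398, 0.1701, 0.0645]
ee_rot: [3.141, 0.0, 3.12]
wrist_force: [-0.3, 0.6, -1.0]
width: 0.0295
finger_force: 29.9
```

Emit:
servo_tool --pt "0 0 0.01 0 0 0 28" --pt "0 0 0.02 0 0 0 28" --pt "0 0 0.03 0 0 0 28" --pt "0 0 0.04 0 0 0 28" --pt "0 0 0.04 0 0 0 28"

```text
time: 10.92
tool_pos: [0.4396, 0.1701, 0.0603]
ee_rot: [3.142, -0.0, 3.12]
wrist_force: [-0.0, -0.4, -1.7]
width: 0.029
finger_force: 29.9
```

Emit:
servo_tool --pt "0 0 0.01 0 0 0 28" --pt "0 0 0.02 0 0 0 28" --pt "0 0 0.03 0 0 0 28" --pt "0 0 0.03 0 0 0 28" --pt "0 0 0.03 0 0 0 28"

```text
time: 11.33
tool_pos: [0.4397, 0.1701, 0.0574]
ee_rot: [3.142, -0.0, 3.12]
wrist_force: [-0.4, 0.1, -1.1]
width: 0.029
finger_force: 29.9
```

Emit:
servo_tool --pt "0 0 0.01 0 0 0 28" --pt "0 0 0.02 0 0 0 28" --pt "0 0 0.02 0 0 0 28" --pt "0 0 0.02 0 0 0 28"

```text
time: 11.67
tool_pos: [0.44, 0.1702, 0.0562]
ee_rot: [3.141, 0.001, 3.12]
wrist_force: [-2.0, 0.2, 3.0]
width: 0.0295
finger_force: 30.0
```

Emit:
servo_tool --pt "0 0 0 0 0 0 32" --pt "0 0 0 0 0 0 35" --pt "0 0 0 0 0 0 38" --pt "0 0 0 0 0 0 42" --pt "0 0 0 0 0 0 48" --pt "0 0 0 0 0 0 56" --pt "0 0 0 0 0 0 64" --pt "0 0 0 0 0 0 64"

```text
time: 12.33
tool_pos: [0.4394, 0.1703, 0.055]
ee_rot: [3.141, -0.001, 3.12]
wrist_force: [0.7, 0.6, 0.0]
width: 0.0629
finger_force: 0.0
```

Emit:
servo_tool --pt "0 0 -0.05 0 0 0 64" --pt "0 0 -0.15 0 0 0 64" --pt "0 0 -0.3 0 0 0 64" --pt "0 0 -0.6 0 0 0 64" --pt "0 0 -1 0 0 0 64" --pt "0 0 -1 0 0 0 64"

```text
time: 12.83
tool_pos: [0.4441, 0.1713, 0.1649]
ee_rot: [3.137, 0.015, 3.12]
wrist_force: [0.3, 0.5, 1.1]
width: 0.0639
finger_force: 0.0
```

Emit:
servo_tool --pt "0 -0.3 -0.3 0 0 0 64" --pt "0 -0.6 -0.3 0 0 0 64" --pt "0 -1 -0.3 0 0 0 64" --pt "0 -1 -0.3 0 0 0 64"

```text
time: 13.17
tool_pos: [0.4383, 0.0649, 0.1874]
ee_rot: [-3.138, 0.004, 3.113]
wrist_force: [-1.4, -0.3, -0.0]
width: 0.0641
finger_force: 0.0
```

Emit:
servo_tool --pt "0 -0.3 0 0 0 0 64" --pt "0 -0.6 0 0 0 0 64" --pt "0 -1 0 0 0 0 64" --pt "0 -1 0 0 0 0 64" --pt "0 -1 0 0 0 0 64"

```text
time: 13.58
tool_pos: [0.4355, -0.0311, 0.1861]
ee_rot: [3.141, 0.001, 3.115]
wrist_force: [1.0, 0.6, -0.0]
width: 0.064
finger_force: 0.0
```

```bash
python3 - <<'E'
from h import *
a=[cv2.resize(robot.snapshot(n)[y:y+150,x:x+150,::-1],(400,400),interpolation=cv2.INTER_CUBIC) for n,x,y in(("top",125,140),("side",150,190))]
cv2.imwrite("pics/end.png",np.hstack(a)); print(robot.get_obs()["wrist_force"])
E
```

```text
[ 0.29878668  0.34157683 -0.09323165]
```

View pics/end.png

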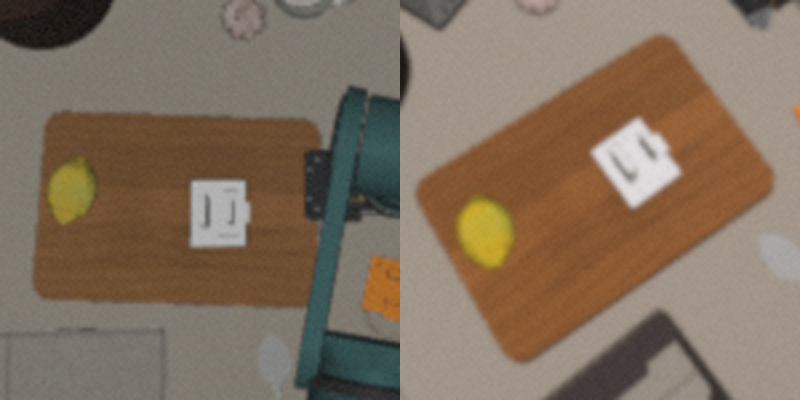

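The cover stands upright and flat on the board at (218,213) in the left crop, well inside the edges. The lemon at (72,190) and the garlic at (243,17) are undisturbed.

```bash
python3 -c "
from bench import robot
print(robot.close_job())"
```

```text
the job is handed in; nothing more can be done
None
```

The cover is off the water filter and lying right way up, well inside the edges of the chopping board; I handed the job in at about 14 s, with the forces I read staying low and the bystanders left alone.

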